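# Paste on the denture brush, pills behind the child latch

## Robot

A 6-joint arm with a two-finger parallel gripper is mounted at the origin on the work surface. World frame = base frame: x ahead of the robot, y to its left, z up, the work surface at z = 0. Lengths are in m, angles in rad, forces in N, time in s.
With the tool pointing down it reaches from about 0.35 to 0.85 m from the base axis. Payload 8.1 kg.
Tool frame: the origin (TCP) lies at the very end of the fingers, on their centre line; the grasp point (between the pads) lies robot.tcp_to_grasp behind it (robot.tcp_to_grasp is the distance from the TCP to the grasp point, in m); z points along the fingers, y is the line along which they close (so a half turn about z gives the same grasp; the last joint's range is limited). The gripper opens to 93 mm and grips with 3 to 60 N. Pads are 15 mm wide; open, the fingers measure 128 mm over their backs; the gripper's body (75 mm by 188 mm) begins 65 mm behind the grasp point.
Start: joints at [1.135, 0.13, 1.488, -0, 1.523, -0.085], TCP at [0.206, 0.563, 0.219] pointing down, gripper open.
Joint ranges: [-2.96, 2.96], [-0.89, 2.26], [0.02, 2.5], [-1.34, 4.48], [0, 2.73], [-2.66, 2.66]. Speed limits (rad/s): [2.39, 2.39, 2.79, 3.14, 3.14, 3.14].

## Interface

Orientations are given as a rotation vector (axis times angle).
In Python, from plant import robot gives the robot as it stands. The module is installed in compiled form; this text tells all that it offers.
- The arm moves only by the shell command python3 -m pendant 'ROWS' [FORCE]. ROWS is JSON, a list that holds one entry, the list of rows, each a list of 5 numbers: the opening, from 0 (shut) to 1 (fully open), then the shift along the tool's x, y, z in cm, then the turn about the tool's z in degrees. In form: [[[fingers, x, y, z, roll], ...]]. A call has 1 to 8 rows; each row shifts and turns the commanded pose from where the row before left it, along the tool's axes as they then stand; what a row does not reach is not made up. A row lasts 1/10 s, in which the tool goes at most 50 mm and 8.59 degrees, less where a joint would pass 70% of its speed; a pose out of reach is approached as far as the arm can. A call is refused whole if a number of a shift passes 5 or a number of a turn 8.59, either way. A call with a gripper value outside its range is refused whole. The fingers move at their own pace and stop on an object; FORCE is the grip in N (left out, the last holds). Time passes only in rows, so rows that do not move let the fingers close. It gives the time, the measured TCP pose, the force, the opening and the grip force at its end, in the units of the state.
- robot.read_state(): the state, without advancing time (a new reading comes with each control period).
- robot.read_camera(name): name is "side" or "top"; returns a dict with "img" (400x640x3 uint8, blue, green, red), "K" (3x3 intrinsics, pixels), "k1" (the pictures are not rectified: a ray, as slopes to the right and down, at radius r is drawn at 1 + k1 r^2 times it, then the intrinsics apply), "pose" (4x4, takes a point from camera to world coordinates). Camera axes: x right, y up, looking along -z (the intrinsics and any distortion apply to the point x, -y, -z); pixel columns grow to the right and rows downward; lengths in m; the calibration is good to about 2 mm. A picture is of the moment at which its call begins. There is no depth.
- robot.close_job(): hands the job in; it is judged then, once.
The state is a dict: "t": time; "q": joint angles; "dq": joint speeds; "joint_torque": joint torques, N m; "tool_pos": TCP position; "orientation": TCP orientation; "force": force on the tool from outside, world axes, zero at the start; "wrist_torque": the same for the moment, N m; "opening": finger opening in m; "gripper_force": force on a finger pad.
Only numpy, scipy, OpenCV 4.12 (cv2) and the standard library are available. Lean on these libraries where they do the work, as an engineer would, in place of code of your own. Each camera call takes 0.05 s, during which the arm holds its last target. There are 200 camera calls.

## Task

Draw the medicine cupboard's door out to its stop, press the child-latch hook down through the gap at the top, and swing the door wide open. Dip the head of the denture brush into the paste pot in the door rack and lay the brush flat across the soap dish; stand every pill container that is out on the counter upright in the rack's long compartment beside the pot, and shut the door fully so that the hook springs up behind its keeper again. Leave the cup, the pill organiser, the magnifier and the denture case where they are.

Things in the scene. Friction and masses are not known exactly. Their poses are not given: they have to be found in the camera images.
- cupboard: countertop medicine cupboard of pale wood, 190 deep x 300 wide x 260 mm high, fixed; origin at the centre of its underside, on the counter; its own x points from the door to the back, y towards the hinge side, z up. Its front plane is at own x = -95 mm; the top board is 12 mm thick and ends at the front plane
- door (a joint): angle of the cupboard's hinged door in rad: 0 shut, grows as the free end swings out towards the robot, stop at 1.75. Light friction (about 1 N at the free end) holds it where it is left. From shut it can be drawn open only to about 0.125, where the child latch's hook holds it behind a keeper under the top board; the door stays there and leaves a gap of about 35 mm between its inner face and the edge of the top board at the hook. With the hook held down the door swings free
- door_hinge (a point): point on the door's vertical hinge axis, at the height of the door's top (260 mm). The point turns with the door; in its axes the door panel runs along -y (300 mm to the free edge), its inner face (0 to 1 mm) looks to +x, its outer face is at x = -15 mm, z is up. With the door shut these axes are the cupboard's. All door parts below are given in these axes from the hinge axis
- door_handle (a point): grip point on the door's pull, an upright round steel bar 10 mm thick, 100 mm long (142 to 242 mm above the counter), standing 35 mm off the outer face; this point is at x = -50, y = -275 mm, 28 mm below the door's top edge
- hook_pad (a point): middle of the thumb pad on top of the child latch's sprung plastic hook, inside the door by its free edge: at x = 19, y = -268 mm, 30 mm below the door's top; axes as the door's. The hook is a flat arm 22 mm wide reaching 80 mm inwards (+x) from the door, moving straight up and down in a guide; reached from above only through the gap when the door stands ajar
- hook (a joint): how far the hook is pressed down, m: 0 sprung up, 0.014 fully down. It lets go of the keeper at about 0.0095 (0.012 is safe). It takes 1.5 N to start and 5 N at the bottom. Its barb is ramped behind, so that shutting the door pushes the hook down and past the keeper by itself (about 4 N at the free end, at door angles of roughly 0.2 to 0.12); it then springs up
- rack (a point): centre of the floor of the storage compartment of the white rack on the door's inside: at x = 52, y = -97.5 mm, 172 mm above the counter; axes as the door's. The compartment is 100 mm deep (x, from the door's inner face to the rack's front wall) by 151 mm long (y) inside; its walls stand 33 mm above its floor and the door's top is 88 mm above it. Open above, when the door is open. In the shut cupboard the top board leaves 76 mm above this floor
- pot_mouth (a point): centre of the mouth of the open ceramic paste pot, clamped in the rack's end compartment by the free edge: at x = 52, y = -209.5 mm, 35 mm below the door's top. Round, 53 mm high, mouth 55 mm wide inside and 62 mm outside, narrowing to 47 mm inside at its floor, 49 mm deep
- brush_grip (a point): denture brush, 176 mm long, 30 g, white plastic; this point is the middle of the cross-section of its straight handle, near its balance point. Own x runs along the brush, the head to -x; z is the side with the bristles. The handle, 14 wide (y) x 13 mm thick (z), runs from x = -26 to +78 mm; the neck is 8 mm thick; the head, from x = -64 to -98 mm, is 14 mm wide with bristles to 13 mm above this line. It starts lying flat, bristles up
- brush_tip (a point): end of the brush's head, at own x = -98 mm, z = +2 mm from brush_grip
- dish_top (a point): white ceramic soap dish, oblong and open, 140 (own x) x 110 mm (own y), 24 mm high, fixed; this point is at its centre, at the height of its rim. The walls are 6 to 8 mm thick and the inner floor is 6 mm above the counter. A brush laid across the rims rests with brush_grip 6.5 mm above this point
- tooth_cup: green toothbrush cup, 68 mm wide, 95 mm high, on a small turntable on the white triangular shelf; not to be disturbed; origin at its underside
- pill_organiser: blue seven-lid pill organiser, 40 x 150 x 23 mm, on the white triangular shelf; not to be disturbed; origin at its underside
- magnifier: chrome magnifier, lens 64 mm across, handle 90 mm along its +x, on the counter; not to be disturbed; origin under the lens
- denture_case: pink denture case, 88 x 78 x 46 mm, on the counter; not to be disturbed; origin at its underside
- vial_mid (a point): pill container: clear amber vial with a white cap, a plain upright cylinder 34 mm in diameter and 68 mm high, about 50 g; this point is on its axis at half its height (34 mm above its foot). May be absent
- jar_mid (a point): pill container: squat white jar with a broad flat cap, a plain upright cylinder 40 mm in diameter and 64 mm high, about 50 g; this point is on its axis at half its height (32 mm above its foot). May be absent
- tub_mid (a point): pill container: white tub with a tall cap, a plain upright cylinder 36 mm in diameter and 72 mm high, about 50 g; this point is on its axis at half its height (36 mm above its foot). May be absent
- bottle_mid (a point): pill container: amber glass bottle with a thin steel cap, a plain upright cylinder 35 mm in diameter and 66 mm high, about 50 g; this point is on its axis at half its height (33 mm above its foot). May be absent
Things that resemble listed ones, but are neither listed nor needed, are in the scene too. What is shaped like the part that bears brush_grip but blue or yellow is not meant.

How it is judged:
On the way, in this order (a step that is already met when the one before it is completed fails the run):
1. the hook is pressed down while the door stands ajar at its stop (value of joint hook above 0.007 m and value of joint door between 0.08 and 0.25 rad), for 0.05 s.
2. the door is swung wide open, to 1.05 rad or more (value of joint door above 1.05 rad), for 0.1 s.
3. the tip of the brush's head is inside the paste pot, 10 mm or more below its rim (z of brush_tip in the frame of pot_mouth between -0.05 and -0.01 m and horizontal distance between brush_tip and pot_mouth below 0.025 m), for 0.1 s.
At the end, for the whole second after the job is handed in: Door shut (within 0.04 rad), hook sprung up (within 3 mm); every pill container present upright (within 0.25 rad) on the floor of the rack's long compartment; brush level (within 0.22 rad) on the soap dish's rims, its grip point within 50 mm of the dish's centre; all at rest (value of joint door below 0.04 rad and value of joint hook below 0.003 m and velocity of joint door below 0.05 rad/s and horizontal distance between brush_grip and dish_top below 0.05 m and z of brush_grip in the frame of dish_top between 0 and 0.02 m and angle between brush_grip's own x axis and vertical between 1.35 and 1.79 rad and linear speed of brush below 0.03 m/s and x of vial_mid in the frame of rack between -0.052 and 0.052 m and y of vial_mid in the frame of rack between -0.077 and 0.077 m and z of vial_mid in the frame of rack between 0.024 and 0.044 m and angle between each of vial_mid, jar_mid, tub_mid, bottle_mid's own z axis and vertical below 0.25 rad and linear speed of each of vial, jar, tub, bottle below 0.05 m/s and x of jar_mid in the frame of rack between -0.052 and 0.052 m and y of jar_mid in the frame of rack between -0.077 and 0.077 m and z of jar_mid in the frame of rack between 0.022 and 0.042 m and x of tub_mid in the frame of rack between -0.052 and 0.052 m and y of tub_mid in the frame of rack between -0.077 and 0.077 m and z of tub_mid in the frame of rack between 0.026 and 0.046 m and x of bottle_mid in the frame of rack between -0.052 and 0.052 m and y of bottle_mid in the frame of rack between -0.077 and 0.077 m and z of bottle_mid in the frame of rack between 0.023 and 0.043 m); the robot touches nothing.
It fails at once if the tooth cup is moved by more than 30 mm (distance of tooth_cup from where it was at the start of the episode above 0.03 m).
It fails at once if the pill organiser is moved by more than 30 mm (distance of pill_organiser from where it was at the start of the episode above 0.03 m).
It fails at once if the magnifier is moved by more than 30 mm (distance of magnifier from where it was at the start of the episode above 0.03 m).
It fails at once if the denture case is moved by more than 30 mm (distance of denture_case from where it was at the start of the episode above 0.03 m).
Of vial, jar, tub, bottle only 1 to 3 are there at a start; the rules pass over those that are not, and their reading is None.
At some moment in a run one of brush, vial, jar, tub, bottle may be knocked a few centimetres aside while the robot is not near it.
It also fails if it takes over 210 s, if anything falls off the work surface, if the arm or the gripper's body presses on something with over 40 N, if the wrist force passes 120 N, or if a joint passes its speed limit or range.

## Working session

There is one attempt and no reset: what is moved stays moved. The work goes in short steps, Python scripts to look and compute and a shell command to move; the robot and the scene stay as the last step left them, time stands still between calls to the robot, and variables do not carry over. Pictures are saved under pics/ and viewed, at most 14 in all, crops included, and the job is handed in when it is done.

```bash
mkdir -p pics; ls; cat > h.py <<'E'
import numpy as np, cv2
from plant import robot
from scipy.spatial.transform import Rotation as R
def shot(n,f):
    c=robot.read_camera(n); cv2.imwrite(f'pics/{f}.png',c['img']); np.savez(f'pics/{f}.npz',K=c['K'],k1=c['k1'],pose=c['pose']); return c
def ray(f,u,v):
    c=np.load(f'pics/{f}.npz');K=c['K'];d=np.array([(u-K[0,2])/K[0,0],(v-K[1,2])/K[1,1]]);s=d.copy()
    for _ in range(30): s=d/(1+float(c['k1'])*(s@s))
    P=c['pose'];w=P[:3,:3]@np.array([s[0],-s[1],-1.]);return P[:3,3],w
def atz(f,u,v,z):
    o,w=ray(f,u,v);return o+w*(z-o[2])/w[2]
def proj(f,p):
    c=np.load(f'pics/{f}.npz');K=c['K'];P=c['pose'];q=P[:3,:3].T@(np.array(p)-P[:3,3]);s=np.array([q[0],-q[1]])/-q[2];s=s*(1+float(c['k1'])*(s@s));return np.array([K[0,0]*s[0]+K[0,2],K[1,1]*s[1]+K[1,2]])
def st():
    s=robot.read_state();print('t',s['t'],'tcp',np.round(s['tool_pos'],4),'F',np.round(s['force'],1),'op',s['opening'],'gf',s['gripper_force']);M=R.from_rotvec(s['orientation']).as_matrix();print('toolx',M[:,0].round(3),'y',M[:,1].round(3),'z',M[:,2].round(3));return np.array(s['tool_pos']),M
def go(p):
    t,M=st();print('shift cm',(M.T@(np.array(p)-t)*100).round(2))
E
python3 - <<'E'
from h import *
for n in('top','side'):
    c=shot(n,n+'0');print(c['K'],c['k1'],c['pose'].round(3))
st();print(robot.tcp_to_grasp)
E
```

```text
pics
[[452.3837294    0.         325.63603576]
 [  0.         452.3837294  195.47700502]
 [  0.           0.           1.        ]] -0.12019717104585625 [[-1.80e-02  9.89e-01 -1.46e-01  2.65e-01]
 [-1.00e+00 -1.80e-02  3.00e-03  1.70e-02]
 [ 1.00e-03  1.46e-01  9.89e-01  1.71e+00]
 [ 0.00e+00  0.00e+00  0.00e+00  1.00e+00]]
[[513.48157748   0.         320.78901793]
 [  0.         513.48157748 195.47941871]
 [  0.           0.           1.        ]] 0.02609586304380372 [[ 0.904  0.267 -0.333 -0.103]
 [-0.427  0.563 -0.708 -1.307]
 [-0.002  0.782  0.623  1.352]
 [ 0.     0.     0.     1.   ]]
t 0.1 tcp [0.206  0.563  0.2177] F [ 1.  -0.6  0. ] op 0.09296214713677858 gf 0.0
toolx [-0.939  0.344  0.   ] y [ 0.344  0.939 -0.002] z [-0.001 -0.001 -1.   ]
0.0188
```

View pics/top0.png

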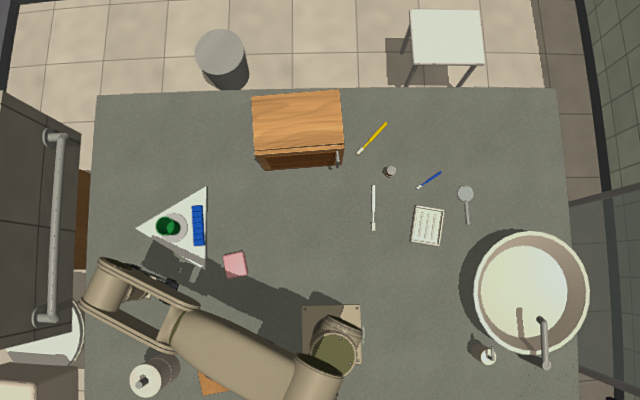

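View pics/side0.png

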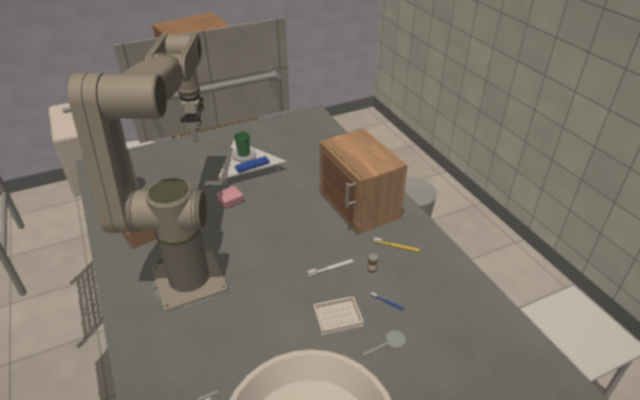

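The top view shows the cupboard at (298,125), its handle at (339,158), the white brush at (373,207), the dish at (427,226) and one container at (390,171). The magnifier is at (466,195), the case at (235,264), and the cup and organiser on the shelf at (180,225). I'll zoom in next.

```bash
python3 - <<'E'
from h import *
a=cv2.imread('pics/top0.png')[80:260,230:490];b=cv2.imread('pics/side0.png')[120:370,295:435]
a=cv2.resize(a,None,fx=3,fy=3,interpolation=cv2.INTER_CUBIC);b=cv2.resize(b,None,fx=4,fy=4,interpolation=cv2.INTER_CUBIC)
cv2.imwrite('pics/a.png',a);cv2.imwrite('pics/b.png',b[:600])
b2=b[400:1000];cv2.imwrite('pics/b2.png',b2)
E
```

```text
(no output)
```

View pics/a.png

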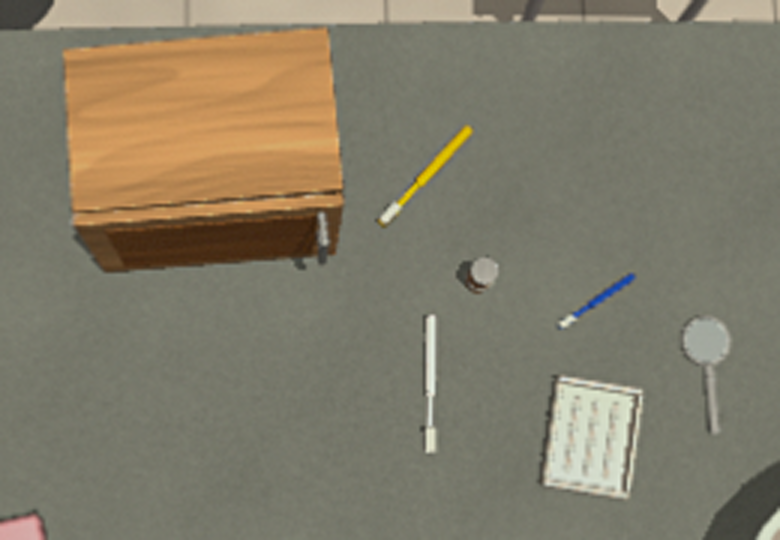

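View pics/b2.png

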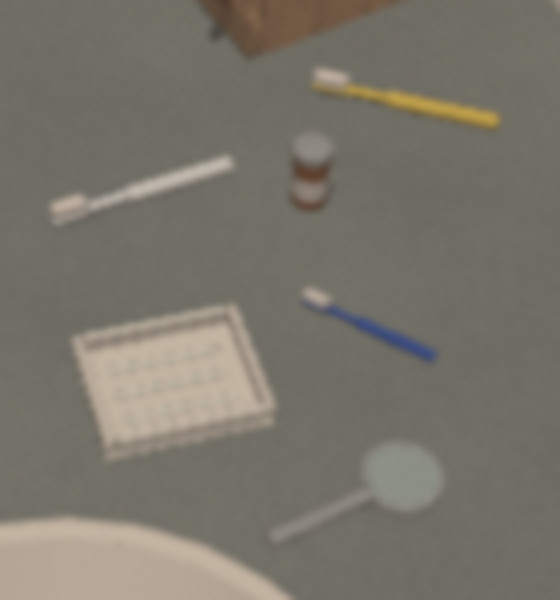

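```bash
python3 - <<'E'
from h import *
from scipy.optimize import least_squares
c=lambda u,v:(230+u/3,80+v/3)
px=[c(64,52),c(327,28),c(343,207),c(75,226),c(105,271),c(335,254)]
ob=[(.095,.15,.26),(.095,-.15,.26),(-.11,-.15,.26),(-.11,.15,.26),(-.11,.15,0.0),(-.11,-.15,0.0)]
def pts(p):
    k,s=np.cos(p[2]),np.sin(p[2]);return [np.array([p[0]+k*x-s*y,p[1]+s*x+k*y,z]) for x,y,z in ob]
f=lambda p:np.concatenate([proj('top0',q)-w for q,w in zip(pts(p),px)])
r=least_squares(f,[.55,.05,0.]);print('cup',r.x,r.fun.round(1))
for n,u,v,z in [('tail',431,316,.0065),('head',430,452,.0065),('bottle',485,271,.066),('d1',557,376,.024),('d2',642,390,.024),('d3',629,497,.024),('d4',543,485,.024)]:print(n,atz('top0',*c(u,v),z).round(4))
# side
cs=lambda u,v:(295+u/4,220+v/4)
for n,u,v,z in [('tail',233,163,.0065),('head',52,212,.0065),('bottle',313,148,.066)]:print('S',n,atz('side0',*cs(u,v),z).round(4))
E
```

```text
cup [0.73540206 0.10258088 0.06309766] [-0.3 -0.6  0.5  0.3  0.6 -0.8 -0.8  0.2 -0.4  0.8  0.4  0.3]
tail [ 0.552  -0.1729  0.0065]
head [ 0.3787 -0.166   0.0065]
bottle [ 0.5973 -0.2354  0.066 ]
d1 [ 0.4698 -0.3276  0.024 ]
d2 [ 0.4499 -0.4352  0.024 ]
d3 [ 0.316  -0.4117  0.024 ]
d4 [ 0.3335 -0.304   0.024 ]
S tail [ 0.5598 -0.173   0.0065]
S head [ 0.3871 -0.1574  0.0065]
S bottle [ 0.6021 -0.237   0.066 ]
```

```bash
python3 -m pendant '[[[1,0,0,-3.5,-7.9],[1,0,0,-3.5,-7.9],[0.5,0,0,-3.2,-7.9],[0.5,-2.7,-4.75,0,0],[0.5,-2.7,-4.75,0,0],[0.5,-2.7,-4.75,0,0],[0.5,-2.7,-4.75,0,0],[0.5,-2.7,-4.75,0,0]]]' 20
python3 -m pendant '[[[0.5,-2.7,-4.75,0,0],[0.5,-2.7,-4.75,0,0],[0.5,-2.7,-4.75,0,0],[0.5,-2.7,-4.75,0,0],[0.5,-2.7,-4.75,0,0],[0.5,-2.7,-4.75,0,0],[0.5,-2.7,-4.75,0,0],[0.5,-2.7,-4.75,0,0]]]'
python3 -m pendant '[[[0.5,0,0,0,0],[0.5,0,0,0,0],[0.5,0,0,0,0]]]'
python3 -c "
from h import *
go([.598,-.031,.32])
shot('top','t1');shot('side','s1')
a=cv2.imread('pics/t1.png')[60:260,180:420];b=cv2.imread('pics/s1.png')[100:300,250:490]
cv2.imwrite('pics/c1.png',cv2.resize(np.hstack([a,b]),(800,333),interpolation=cv2.INTER_CUBIC))"
```

```text
t: 0.9
tool_pos: [0.3436, 0.3525, 0.3202]
orientation: [0.099, -3.14, 0.001]
force: [1.0, 0.3, -0.7]
opening: 0.0498
gripper_force: 0.0
t: 1.7
tool_pos: [0.5628, 0.0177, 0.3203]
orientation: [0.098, -3.14, -0.0]
force: [0.5, 0.1, 0.1]
opening: 0.0463
gripper_force: 0.0
t: 2.0
tool_pos: [0.5618, 0.0205, 0.3204]
orientation: [0.1, -3.139, -0.001]
force: [-0.2, 0.5, -0.2]
opening: 0.0464
gripper_force: 0.0
t 2.0 tcp [0.5618 0.0205 0.3204] F [-0.2  0.5 -0.2] op 0.046443808764172305 gf 0.0
toolx [-0.998 -0.063  0.001] y [-0.063  0.998  0.001] z [-0.001  0.    -1.   ]
shift cm [-3.29 -5.37  0.04]
```

View pics/c1.png

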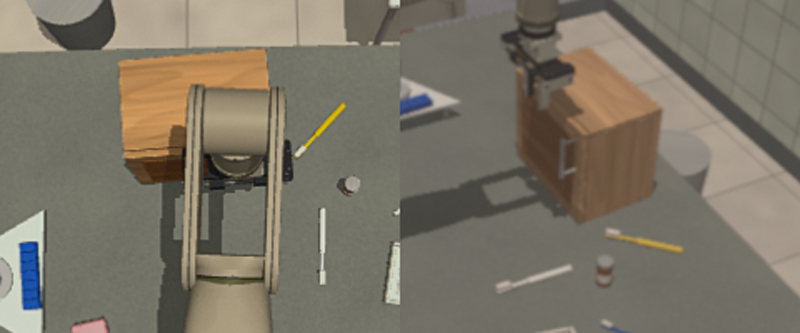

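The gripper is hovering just short of the handle, and everything else is undisturbed. I'll check the predicted handle position against the image.

```bash
python3 -c "
from h import *
for f,o,s in(('top0',(230,80),3),):
  for z in(.242,.142):print((proj(f,[.598,-.031,z])-o)*s)
for z in(.242,.142):print(proj('side0',[.598,-.031,z]))
"
```

```text
[324.0430473  241.56465086]
[321.71256241 260.37130664]
[346.40701032 184.89081879]
[345.6065399  206.47668633]
```

```bash
python3 -c "
import cv2
b=cv2.imread('pics/side0.png')[170:240,325:395]
cv2.imwrite('pics/d.png',cv2.resize(b,(420,420),interpolation=cv2.INTER_CUBIC))"
```

```text
(no output)
```

View pics/d.png

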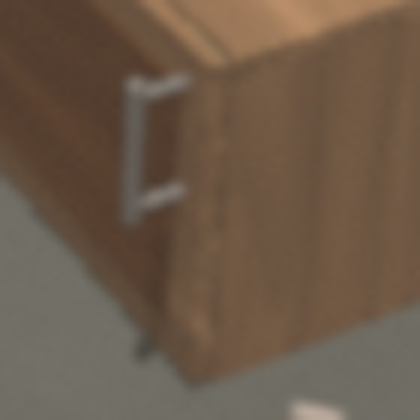

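The bar runs from (347,184) to (347,206) in the side view, within 1 px of the prediction. Next: grasp the bar and pull.

```bash
python3 -m pendant '[[[0.5,-1.65,-2.7,0,0],[0.5,-1.65,-2.7,0,0],[0.5,0,0,4,0],[0.5,0,0,4,0],[0.5,0,0,3.5,0],[0,0,0,0,0],[0,0,0,0,0],[0,0,0,0,0]]]' 15
python3 -m pendant '[[[0,0,0,0,0],[0,0.5,0,0,0],[0,0.7,0,0,0],[0,0.7,0,0,0],[0,0.7,0,0,0],[0,0.6,0,0,0],[0,0.4,0,0,0],[0,0,0,0,0]]]'
```

```text
t: 2.9
tool_pos: [0.6, -0.0317, 0.209]
orientation: [-0.1, 3.136, -0.001]
force: [0.8, 0.5, -0.1]
opening: 0.0267
gripper_force: 0.0
t: 3.7
tool_pos: [0.5649, -0.0273, 0.208]
orientation: [-0.106, 3.132, 0.016]
force: [9.3, 30.8, 2.2]
opening: 0.0149
gripper_force: 15.0
```

```bash
python3 -m pendant '[[[0,0,0.4,0,0],[0,0,0.4,0,0],[0,0,0,0,0],[0,0,0,0,0]]]'
python3 -m pendant '[[[0.4,0,0,0,0],[0.4,0,0,0,0],[0.4,0,0,0,0],[0.4,0,0,-4,0],[0.4,0,0,-4,0],[0.4,0,0,-4,0],[0,5,0,0,0],[0,5,0,0,0]]]' 
python3 -c "
from h import *
shot('side','s2');b=cv2.imread('pics/s2.png')[120:240,300:420]
cv2.imwrite('pics/e.png',cv2.resize(b,(600,600),interpolation=cv2.INTER_CUBIC));st()"
```

```text
t: 4.1
tool_pos: [0.5644, -0.025, 0.2081]
orientation: [-0.1, 3.133, 0.002]
force: [6.9, 7.0, 1.6]
opening: 0.0103
gripper_force: 15.0
t: 4.9
tool_pos: [0.4626, -0.0332, 0.3268]
orientation: [-0.099, 3.139, -0.001]
force: [-0.5, -1.6, 0.6]
opening: 0.0257
gripper_force: 0.0
t 4.95 tcp [ 0.4544 -0.0327  0.3251] F [-0.7 -0.9 -0.5] op 0.021708998750139638 gf 0.0
toolx [-0.998 -0.063  0.004] y [-0.063  0.998 -0.   ] z [-0.004 -0.    -1.   ]
```

View pics/e.png

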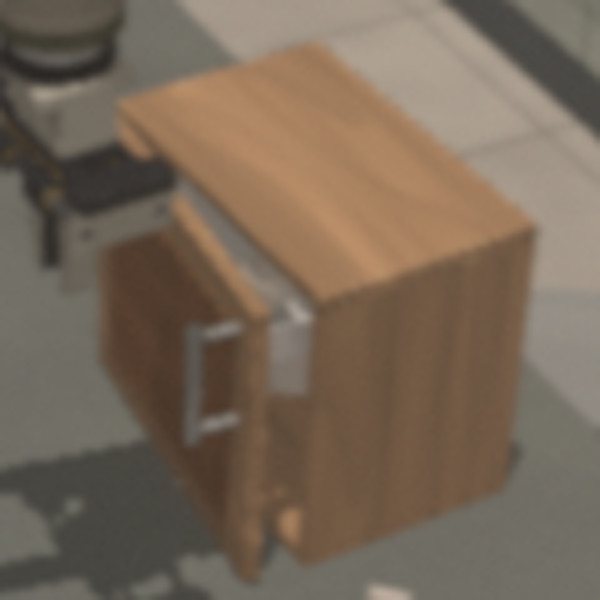

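The door is ajar at its stop and the white rack shows through the gap at (290,310). The measured bar position gives 0.125 rad. Next: hover over the gap.

```bash
python3 -m pendant '[[[0,-4.4,0,0,0],[0,-4.4,0,0,0],[0,-4.4,0,0,0],[0,-4.4,0,0,0],[0,0,0,0,0],[0,0,0,0,0]]]' 
python3 -c "
from h import *
go([.632,-.0245,.27])"
```

```text
t: 5.55
tool_pos: [0.638, -0.0218, 0.3232]
orientation: [0.099, -3.136, -0.001]
force: [-0.3, 1.2, -0.9]
opening: 0.0005
gripper_force: 0.0
t 5.55 tcp [ 0.638  -0.0218  0.3232] F [-0.3  1.2 -0.9] op 0.00048309320147990083 gf 0.0
toolx [-0.998 -0.063  0.004] y [-0.063  0.998  0.001] z [-0.004  0.    -1.   ]
shift cm [ 0.59 -0.24  5.33]
```

```bash
python3 -m pendant '[[[0,0.6,-0.25,2.6,0],[0,0,0,2.6,0],[0,0,0,1.5,0],[0,0,0,1.5,0],[0,0,0,1,0],[0,0,0,0,0]]]' 
python3 -c "
from h import *
go([.632,-.0245,.217])"
```

```text
t: 6.15
tool_pos: [0.6314, -0.0245, 0.2325]
orientation: [0.099, -3.138, -0.0]
force: [-0.7, -0.9, -0.6]
opening: 0.0006
gripper_force: 0.0
t 6.15 tcp [ 0.6314 -0.0245  0.2325] F [-0.7 -0.9 -0.6] op 0.0006219726999892733 gf 0.0
toolx [-0.998 -0.063  0.002] y [-0.063  0.998  0.   ] z [-0.002  0.    -1.   ]
shift cm [-0.07 -0.01  1.55]
```

```bash
python3 -m pendant '[[[0,0,0,0.5,0],[0,0,0,0.5,0],[0,0,0,0.3,0],[0,0,0,0.25,0],[0,0,0,0,0],[0,0,0,0,0]]]' 
```

```text
t: 6.75
tool_pos: [0.6325, -0.0246, 0.2187]
orientation: [-0.099, 3.139, -0.0]
force: [0.9, 0.2, 4.7]
opening: 0.0005
gripper_force: 2.1
```

```bash
python3 -m pendant '[[[0,0,0,0.13,0],[0,0,0,0,0],[0,0.3,0,0,3.6],[0,0.3,0,0,3.6],[0,0.3,0,0,0],[0,0.9,0.02,0,1.9],[0,0.9,0.02,0,1.9],[0,0.9,0.02,0,1.9]]]'
python3 -c "
from h import *
p,M=st()
h=np.array([.631,.246]);y=.063
for th in (.2,.25,.3):
  c,s=np.cos(th-y),np.sin(th-y)
  x,yy=.0085,-.27
  print(th,h+np.array([x*c+yy*s,-x*s+yy*c]))"
```

```text
t: 7.55
tool_pos: [0.596, -0.0219, 0.2169]
orientation: [0.254, 3.131, -0.001]
force: [0.2, -3.3, 5.5]
opening: 0.0004
gripper_force: 2.3
t 7.55 tcp [ 0.596  -0.0219  0.2169] F [ 0.2 -3.3  5.5] op 0.0003909585695950368 gf 2.3169328831136227
toolx [-0.987  0.161 -0.   ] y [ 0.161  0.987 -0.001] z [ 0.    -0.001 -1.   ]
0.2 [ 0.60254596 -0.02263101]
0.25 [ 0.58915556 -0.02087318]
0.3 [ 0.57586976 -0.01844831]
```

```bash
python3 -m pendant '[[[0,1.35,0.02,0,2.87],[0,1.8,0.03,0,3.82],[0,1.8,0.03,0,3.82],[0,1.8,0.03,0,3.82],[0,1.8,0.03,0,3.82],[0,1.8,0.03,0,3.82],[0,1.8,0.03,0,3.82],[0,1.8,0.03,0,3.82]]]'
python3 -m pendant '[[[0,1.8,0.03,0,3.82],[0,1.8,0.03,0,3.82],[0,1.8,0.03,0,3.82],[0,1.8,0.03,0,3.82],[0,1.8,0.03,0,3.82],[0,1.8,0.03,0,3.82],[0,1.8,0.03,0,3.82],[0,1.8,0.03,0,3.82]]]'
python3 -c "
from h import *
p,M=st()
h=np.array([.631,.246]);y=.063
for th in (1.1,1.2,1.3):
  c,s=np.cos(th-y),np.sin(th-y)
  x,yy=.0085,-.27
  print(th,h+np.array([x*c+yy*s,-x*s+yy*c]))
print(robot.read_state()['q'])"
```

```text
t: 8.35
tool_pos: [0.4685, 0.0325, 0.2168]
orientation: [-1.048, -2.961, 0.002]
force: [-1.3, -2.7, 5.2]
opening: 0.0002
gripper_force: 2.3
t: 9.15
tool_pos: [0.3832, 0.1471, 0.2166]
orientation: [-1.791, -2.581, 0.002]
force: [-1.4, -2.0, 4.5]
opening: 0.0004
gripper_force: 2.4
t 9.15 tcp [0.3832 0.1471 0.2166] F [-1.4 -2.   4.5] op 0.00037825859965962813 gf 2.354700369760394
toolx [-0.35   0.937 -0.001] y [ 0.937  0.35  -0.002] z [-0.001 -0.001 -1.   ]
1.1 [0.40288679 0.1013051 ]
1.2 [0.38958102 0.1248013 ]
1.3 [0.37868743 0.14950847]
[ 2.42066038e-01 -4.04778592e-01  1.97866347e+00 -7.14153530e-04
  1.56918647e+00 -1.15324571e-01]
```

```bash
python3 -m pendant '[[[0,0,0,-4,0],[0,0,0,-4,0],[0,0,0,-4,-8.2],[0.3,0,0,0,-8.2],[0.5,0,0,0,-8.2],[0.5,0,0,0,-8.2],[0.5,0,0,0,-8.2],[0.5,0,0,0,-8.2]]]'
python3 -m pendant '[[[0.5,0,0,0,-8.2],[0.5,0,0,0,-8.2],[0.5,0,-4,0,0],[0.5,0,-4,0,0],[0.5,0,-4,0,0],[0.5,0,-4,0,0],[0.5,0,-4,0,0],[0.5,0,-4,0,0]]]'
python3 -m pendant '[[[0.5,0,-4,0,0],[0.5,0,0,0,0],[0.5,0,0,0,0]]]'
python3 -c "
from h import *
go([.524,-.171,.15])
shot('top','t3');shot('side','s3')
a=cv2.imread('pics/t3.png')[100:260,210:450];b=cv2.imread('pics/s3.png')[120:340,300:400]
cv2.imwrite('pics/f.png',cv2.resize(a,None,fx=3.3,fy=3.3,interpolation=cv2.INTER_CUBIC))"
```

```text
t: 9.95
tool_pos: [0.3837, 0.1469, 0.3359]
orientation: [-0.54, -3.093, 0.001]
force: [0.8, -1.0, -0.9]
opening: 0.0358
gripper_force: 0.0
t: 10.75
tool_pos: [0.3671, -0.0937, 0.336]
orientation: [-0.102, -3.139, -0.001]
force: [0.3, -0.2, -0.0]
opening: 0.0465
gripper_force: 0.0
t: 11.05
tool_pos: [0.3648, -0.1326, 0.336]
orientation: [-0.108, -3.138, -0.002]
force: [0.7, 1.0, 0.0]
opening: 0.0466
gripper_force: 0.0
t 11.05 tcp [ 0.3648 -0.1326  0.336 ] F [0.7 1.  0. ] op 0.04656930073254458 gf 0.0
toolx [-0.998  0.069  0.002] y [0.069 0.998 0.001] z [-0.002  0.001 -1.   ]
shift cm [-16.19  -2.75  18.56]
```

View pics/f.png

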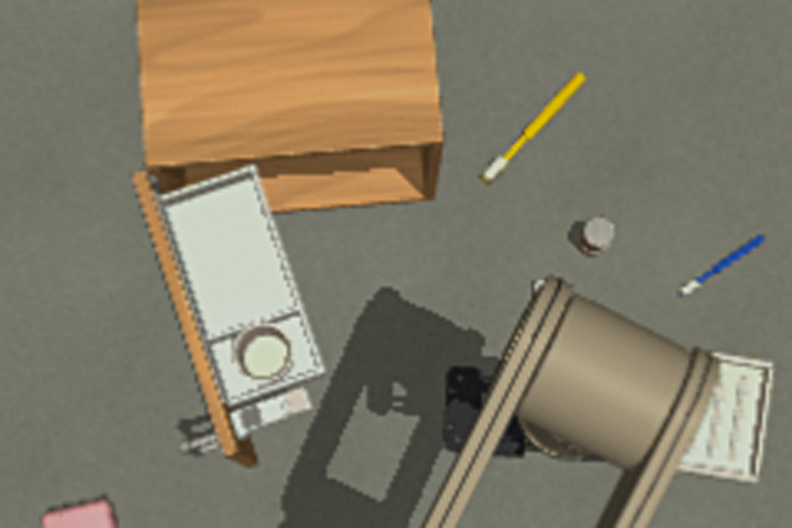

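The door is wide open. The pot mouth is at (264,352) in the crop, the long compartment around (225,255) and the bottle cap at (600,233). The brush is under the arm.

```bash
python3 -m pendant '[[[0.5,-4,-0.7,3,0],[0.5,-4,-0.7,3,0],[0.5,-4,-0.7,3,0],[0.5,-4,-0.7,3,0],[0.5,0,0,3,0],[0.5,0,0,2,0],[0.5,0,0,0,0],[0.5,0,0,0,0]]]'
python3 -c "
from h import *
c=lambda u,v:(210+u/3.3,100+v/3.3)
pot=atz('t3',*c(264,352),.225);print('pot',pot)
print('hinge',atz('t3',*c(143,172),.26),'free',atz('t3',*c(236,463),.26),'bottle',atz('t3',*c(600,233),.066))
h=np.array([.631,.246]);y=.063
for th in(1.25,1.3,1.35):
  f=lambda x,yy:h+np.array([x*np.cos(th-y)+yy*np.sin(th-y),-x*np.sin(th-y)+yy*np.cos(th-y)])
  print(th,'pot',f(.052,-.2095),'rack',f(.052,-.0975),'free',f(-.0075,-.3))
shot('side','s4');b=cv2.imread('pics/s4.png')[170:370,290:410]
cv2.imwrite('pics/g.png',cv2.resize(b,None,fx=3,fy=3,interpolation=cv2.INTER_CUBIC));st()
shot('top','t4')"
```

```text
t: 11.95
tool_pos: [0.5218, -0.1692, 0.1684]
orientation: [-0.102, -3.14, -0.0]
force: [0.5, -0.7, 0.3]
opening: 0.0465
gripper_force: 0.0
pot [0.44858468 0.13076694 0.225     ]
hinge [0.62766665 0.24831705 0.26      ] free [0.33624162 0.15612277 0.26      ] bottle [ 0.59629216 -0.23588999  0.066     ]
1.25 pot [0.45621222 0.11933714] rack [0.5600642  0.16127479] free [0.35001673 0.14062138]
1.3 pot [0.45010015 0.12823118] rack [0.55591835 0.16492598] free [0.34510115 0.15479639]
1.35 pot [0.44444024 0.13741959] rack [0.55196017 0.16877982] free [0.34090017 0.16919936]
t 12.0 tcp [ 0.5224 -0.1699  0.1696] F [ 0.4 -0.5  0.5] op 0.04665050923696288 gf 0.0
toolx [-0.998  0.066 -0.002] y [ 0.066  0.998 -0.001] z [ 0.002 -0.001 -1.   ]
```

View pics/g.png

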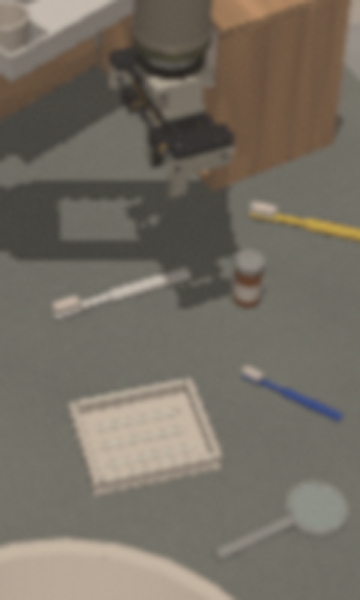

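The brush hasn't moved: its tail is at (188,272) and its head at (60,308). Next: grasp it near the tail with a soft grip and lift, so the head droops.

```bash
python3 -m pendant '[[[0.5,0,-0.1,4,0],[0.5,0,0,4,0],[0.5,0,0,4,0],[0.5,0,0,2.5,0],[0.5,0,0,1.5,0],[0.5,0,0,0.5,0],[0.5,0,0,0,0],[0.5,0,0,0,0]]]' 3
python3 -m pendant '[[[0,0,0,0,0],[0,0,0,0,0],[0,0,0,0,0],[0,0,0,0,0],[0,0,0,0,0],[0,0,0,0,0]]]' 3
python3 -m pendant '[[[0,0,0,-2,0],[0,0,0,-3,0],[0,0,0,-4,0],[0,0,0,-4,0],[0,0,0,-4,0],[0,0,0,0,0],[0,0,0,0,0],[0,0,0,0,0]]]' 3
python3 -c "
from h import *
shot('side','s5');b=cv2.imread('pics/s5.png')[170:340,290:430]
cv2.imwrite('pics/i.png',cv2.resize(b,None,fx=3,fy=3,interpolation=cv2.INTER_CUBIC));st()"
```

```text
t: 12.85
tool_pos: [0.5231, -0.1723, 0.0051]
orientation: [0.106, 3.137, -0.002]
force: [-0.4, 0.2, 1.0]
opening: 0.0464
gripper_force: 0.0
t: 13.45
tool_pos: [0.5216, -0.1717, 0.0031]
orientation: [0.106, 3.14, -0.0]
force: [-0.5, -0.2, 1.6]
opening: 0.0144
gripper_force: 3.0
t: 14.25
tool_pos: [0.5207, -0.1713, 0.1714]
orientation: [-0.106, -3.138, -0.001]
force: [-0.7, -0.4, -0.6]
opening: 0.0139
gripper_force: 3.0
t 14.3 tcp [ 0.5204 -0.1712  0.1709] F [-0.3 -0.3 -0.5] op 0.014217094289496744 gf 2.999904043972492
toolx [-0.998  0.067  0.003] y [0.067 0.998 0.001] z [-0.003  0.001 -1.   ]
```

View pics/i.png

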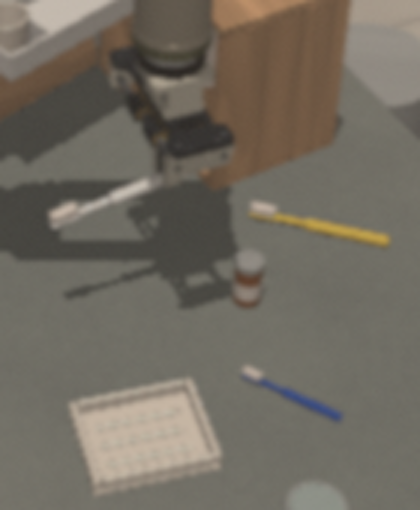

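The brush is held by the tail and nearly level, with the head end at about (53,222) in the crop. I'll estimate the droop numerically.

```bash
python3 -c "
from h import *
g=np.array([.5207,-.1713,.1745])
for L in (.135,.143,.15):
 for a in(0,10,20,30):
  r=np.radians(a);d=np.array([-.998,.067,0])
  print(L,a,(proj('s5',g+L*(d*np.cos(r)-[0,0,np.sin(r)]))-[290,170])*3)"
```

```text
0.135 0 [ 52.33320722 207.86836504]
0.135 10 [ 54.42669496 222.6943033 ]
0.135 20 [ 59.8312685  235.88286845]
0.135 30 [ 68.29188585 247.0720118 ]
0.143 0 [ 45.54810838 209.70076883]
0.143 10 [ 47.8305819  225.40110178]
0.143 20 [ 53.6206046  239.34886039]
0.143 30 [ 62.64033121 251.16414766]
0.15 0 [ 39.5960705  211.30830149]
0.15 10 [ 42.05010172 227.77331492]
0.15 20 [ 48.18349925 242.38328046]
0.15 30 [ 57.69775744 254.74306405]
```

```bash
python3 -m pendant '[[[0,0,0,-4.3,0],[0,0,0,-4.3,0],[0,0,0,-4.3,0],[0,-1.5,3.5,0,0],[0,-1.5,3.5,0,0],[0,-1.5,3.5,0,0],[0,-1.5,3.5,0,0],[0,-1.5,3.5,0,0]]]' 3
python3 -m pendant '[[[0,-1.6,3.3,0,0],[0,0,0,0,0],[0,0,0,0,0]]]' 3
python3 -c "
from h import *
go([.625,.03,.265])"
```

```text
t: 15.1
tool_pos: [0.608, -0.0007, 0.2997]
orientation: [-0.106, -3.136, -0.0]
force: [0.4, -0.6, 1.1]
opening: 0.0138
gripper_force: 3.0
t: 15.4
tool_pos: [0.6258, 0.0304, 0.2996]
orientation: [-0.103, -3.136, 0.001]
force: [-0.2, 0.2, -0.1]
opening: 0.0141
gripper_force: 3.0
t 15.4 tcp [0.6258 0.0304 0.2996] F [-0.2  0.2 -0.1] op 0.014137378091908926 gf 2.9998844861984253
toolx [-0.998  0.066  0.004] y [ 0.066  0.998 -0.   ] z [-0.004 -0.    -1.   ]
shift cm [ 0.07 -0.04  3.46]
```

```bash
python3 -m pendant '[[[0,0,0,2,0],[0,0,0,1.2,0],[0,0,0,0.4,0],[0,0,0,0.4,0],[0,0,0,0.4,0],[0,0,0,0.4,0],[0,0,0,0.2,0],[0,0,0,0,0]]]' 3
python3 -m pendant '[[[0,0,0,-1,0],[0,0,0,-2,0],[0,3,0,-2,0],[0,4,0,0,0],[0,0,0,0,0],[0,0,0,0,0]]]' 3
python3 -c "
from h import *
shot('side','s6');b=cv2.imread('pics/s6.png')[120:280,260:430]
cv2.imwrite('pics/j.png',cv2.resize(b,None,fx=3.5,fy=3.5,interpolation=cv2.INTER_CUBIC));p,M=st()
g=p+[0,0,.0035]
for a in(10,20,30,40,50):
  r=np.radians(a)
  print(a,(proj('s6',g+.14*(M[:,0]*np.cos(r)-[0,0,np.sin(r)]))-[260,120])*3.5)"
```

```text
t: 16.2
tool_pos: [0.6263, 0.0297, 0.2518]
orientation: [-0.106, -3.14, 0.0]
force: [0.2, 0.1, 0.2]
opening: 0.0139
gripper_force: 3.0
t: 16.8
tool_pos: [0.5565, 0.0345, 0.3034]
orientation: [0.106, 3.138, -0.0]
force: [-0.8, 0.5, 0.9]
opening: 0.0144
gripper_force: 3.0
t 16.85 tcp [0.5571 0.0344 0.3032] F [-0.3  0.7  0.4] op 0.01393802694229947 gf 2.9998349770903587
toolx [-0.998  0.067 -0.002] y [0.067 0.998 0.   ] z [ 0.002 -0.    -1.   ]
10 [110.67581984 200.69658971]
20 [117.47118518 218.10199518]
30 [127.80656074 233.17506916]
40 [141.27733198 245.52757105]
50 [157.40876771 254.87106934]
```

View pics/j.png

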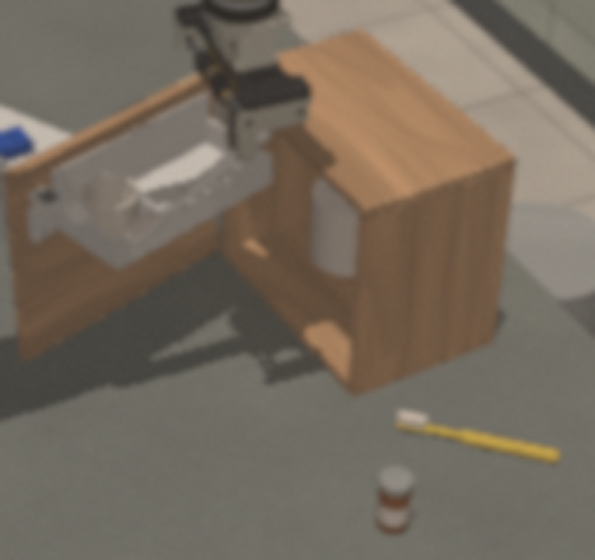

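```bash
python3 -c "
from h import *
p=np.array([.5571,.0344,.3032]);X=np.array([-.998,.067,0])
g=p+[0,0,.0035]
for a in(0,10,20,30,40):
  r=np.radians(a)
  print(a,[((proj('s6',g+L*(X*np.cos(r)-[0,0,np.sin(r)]))-[260,120])*3.5).round() for L in(0,.03,.066,.1)])
a=cv2.imread('pics/s6.png')[150:200,280:330]
a=cv2.createCLAHE(6,(2,2)).apply(cv2.cvtColor(a,cv2.COLOR_BGR2GRAY))
cv2.imwrite('pics/k.png',cv2.resize(a,(600,600),interpolation=cv2.INTER_CUBIC))"
```

```text
0 [array([239., 151.]), array([211., 158.]), array([178., 165.]), array([146., 173.])]
10 [array([239., 151.]), array([211., 162.]), array([179., 174.]), array([148., 186.])]
20 [array([239., 151.]), array([213., 166.]), array([182., 183.]), array([152., 199.])]
30 [array([239., 151.]), array([215., 169.]), array([186., 190.]), array([159., 210.])]
40 [array([239., 151.]), array([218., 172.]), array([192., 196.]), array([169., 219.])]
```

View pics/k.png

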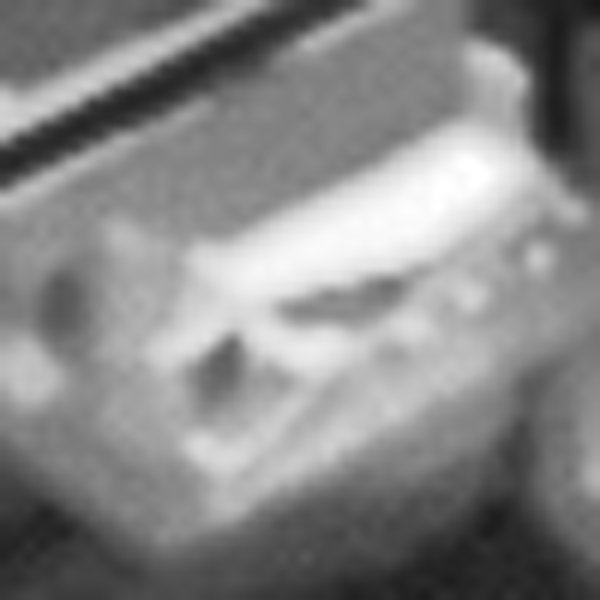

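```bash
python3 -m pendant '[[[0,1,-4.2,0,0],[0,1,-4.2,0,0],[0,1,-4.2,0,0],[0,0,-4.2,4,0],[0,0,-4.2,4,0],[0,0,0,4,0],[0,0,0,0,0],[0,0,0,0,0]]]' 3
cat > tilt.py <<'E'
from h import *
import sys
f=sys.argv[1];c=shot('side',f);p,M=st();g=p+[0,0,.0035]
gx,gy=proj(f,g).astype(int)
im=c['img'].astype(int);m=((im.min(2)>130)&(im.max(2)-im.min(2)<45)).astype(np.uint8)
m[:, :gx-60]=0;m[:,gx-6:]=0;m[:gy-15]=0;m[gy+70:]=0
n,l,s,ce=cv2.connectedComponentsWithStats(m,connectivity=8)
for i in range(1,n):
    if s[i,4]>15:
        ys,xs=np.where(l==i);k=xs.argmin();print('comp',s[i],'left end',xs[k],ys[k],'low end',xs[ys.argmax()],ys.max(),'slope',np.polyfit(xs,ys,1)[0].round(3) if s[i,2]>3 else '')
print('grip',gx,gy)
for a in(0,10,20,30,40,50):
  r=np.radians(a);q=[proj(f,g+L*(M[:,0]*np.cos(r)-[0,0,np.sin(r)])) for L in(.03,.1,.143)]
  print(a,q[2].round(1),'slope',((q[1]-q[0])[1]/(q[1]-q[0])[0]).round(3))
E
python3 tilt.py s7; python3 -c "
import cv2
cv2.imwrite('pics/l.png',cv2.resize(cv2.imread('pics/s7.png')[150:290,270:420],None,fx=4,fy=4,interpolation=cv2.INTER_CUBIC))"
```

```text
t: 17.65
tool_pos: [0.5134, -0.1614, 0.1933]
orientation: [-0.106, -3.138, -0.001]
force: [0.3, 0.3, 1.3]
opening: 0.014
gripper_force: 3.0
t 17.7 tcp [ 0.5146 -0.1615  0.1951] F [ 0.2 -0.2  0.4] op 0.013992535123895812 gf 3.000011555850506
toolx [-0.998  0.067 -0.002] y [ 0.067  0.998 -0.   ] z [ 0.002 -0.001 -1.   ]
comp [320 228  15  18  59] left end 320 243 low end 320 245 slope -0.989
comp [312 243   6   7  22] left end 312 247 low end 313 249 slope -0.742
grip 341 222
0 [302.1 233.3] slope -0.267
10 [302.9 238.7] slope -0.409
20 [304.9 243.4] slope -0.558
30 [308.  247.4] slope -0.727
40 [312.  250.6] slope -0.931
50 [316.8 252.9] slope -1.201
```

The brush slope and tip at (312,249) give about 40° of head-down tilt. Next: over the pot.

```bash
python3 -m pendant '[[[0,0,0,-4,0],[0,0,0,-4,0],[0,0,0,-4,0],[0,0,0,-4.5,0],[0,-0.2,4.1,0,0],[0,-0.2,4.1,0,0],[0,-0.2,4.1,0,0],[0,-0.2,4.1,0,0]]]' 3
python3 -m pendant '[[[0,-0.2,4.1,0,0],[0,-0.2,4.1,0,0],[0,-0.1,4,0,0],[0,0,0,0,0],[0,0,0,0,0],[0,0,0,0,0]]]' 3
python3 -c "
from h import *
shot('side','s8');shot('top','t8')
a=cv2.imread('pics/s8.png')[120:210,255:345];b=cv2.imread('pics/t8.png')[160:250,250:340]
cv2.imwrite('pics/m.png',cv2.resize(np.hstack([a,b]),(800,400),interpolation=cv2.INTER_CUBIC))
go([.547,.1236,.2955])"
```

```text
t: 18.5
tool_pos: [0.5332, 0.004, 0.3622]
orientation: [0.104, 3.134, -0.0]
force: [0.9, 0.3, -0.0]
opening: 0.0137
gripper_force: 3.0
t: 19.1
tool_pos: [0.5459, 0.1228, 0.36]
orientation: [0.105, 3.137, 0.0]
force: [0.4, -0.0, -0.6]
opening: 0.0142
gripper_force: 3.0
t 19.2 tcp [0.5457 0.1221 0.3592] F [ 0.4 -0.7 -0.6] op 0.013880211762574889 gf 2.9996979609131813
toolx [-0.998  0.069 -0.002] y [0.069 0.998 0.   ] z [ 0.002 -0.    -1.   ]
shift cm [-0.1   0.16  6.37]
```

View pics/m.png

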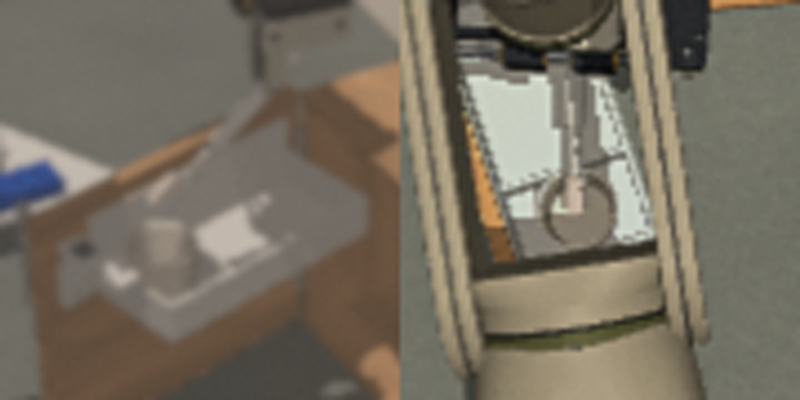

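In the top view the pot mouth is at (290,208) and the brush head tip at about (289,208).

```bash
python3 -c "
from h import *
print(atz('t8',289.8,207.7,.225),atz('t8',288.9,208,.27))"
```

```text
[0.44515239 0.13145367 0.225     ] [0.43878177 0.13088058 0.27      ]
```

```bash
python3 -m pendant '[[[0,0.4,0,2,0],[0,0,0,1.5,0],[0,0,0,1,0],[0,0,0,0.8,0],[0,0,0,0.7,0],[0,0,0,0.5,0],[0,0,0,0,0],[0,0,0,0,0]]]' 3
python3 -c "
from h import *
st();shot('top','t9');shot('side','s9')
a=cv2.imread('pics/s9.png')[130:200,265:335];b=cv2.imread('pics/t9.png')[170:240,255:325]
cv2.imwrite('pics/n.png',cv2.resize(np.hstack([a,b]),(800,400),interpolation=cv2.INTER_CUBIC))"
```

```text
t: 20.0
tool_pos: [0.5416, 0.1233, 0.2934]
orientation: [0.106, 3.139, 0.0]
force: [0.6, -0.7, -0.7]
opening: 0.0137
gripper_force: 3.0
t 20.0 tcp [0.5416 0.1233 0.2934] F [ 0.6 -0.7 -0.7] op 0.013679638192109806 gf 2.9999619349837303
toolx [-0.998  0.067 -0.   ] y [0.067 0.998 0.   ] z [ 0.  0. -1.]
```

View pics/n.png

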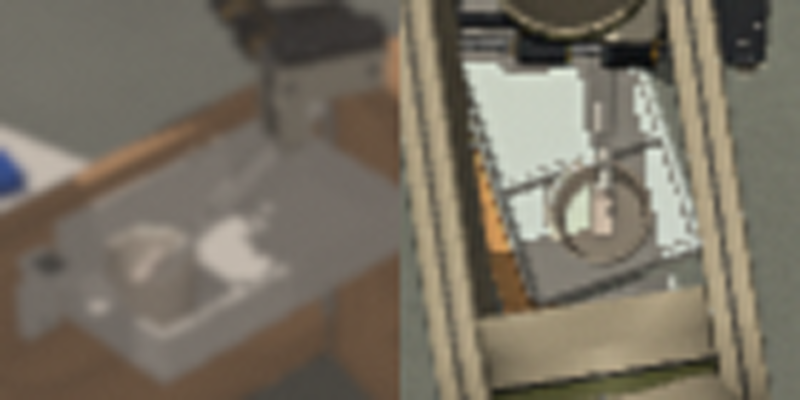

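The head is inside the pot in both views, with its tip at about (291,211) in the top image. I'll go 5 mm deeper, hold, lift out and carry it to the dish.

```bash
python3 -m pendant '[[[0,0,0,0.3,0],[0,0,0,0.2,0],[0,0,0,0,0],[0,0,0,0,0],[0,0,0,0,0]]]' 3
python3 -c "
from h import *
o=atz('t9',290.9,211.1,.205);print(o)
c=lambda u,v:(230+u/3,80+v/3)
d=np.array([atz('top0',*c(u,v),.024) for u,v in[(557,376),(642,390),(629,497),(543,485)]]);print('dish',d.mean(0),'x dir',(d[0]+d[1]-d[2]-d[3])/2,'y',(d[0]+d[3]-d[1]-d[2])/2)
s=lambda u,v:(295+u/4,220+v/4)
d=np.array([atz('side0',*s(u,v),.024) for u,v in[(237,307),(275,410),(108,450),(73,340)]]);print('dish side',d.mean(0))"
```

```text
t: 20.6
tool_pos: [0.5415, 0.1232, 0.2881]
orientation: [-0.106, -3.14, 0.0]
force: [0.7, 0.3, -0.4]
opening: 0.0138
gripper_force: 3.0
[0.43604296 0.12938794 0.205     ]
dish [ 0.39231339 -0.36960972  0.024     ] x dir [ 0.13510608 -0.02353189  0.        ] y [0.01867135 0.10766286 0.        ]
dish side [ 0.39662435 -0.37548548  0.024     ]
```

The brush tip was about 25 mm below the rim for over 0.3 s, so the dip is done. Next: lift and go over to the dish.

```bash
python3 -m pendant '[[[0,0,0,-2,0],[0,0,0,-3,0],[0,0,0,-3,0],[0,0,0,-3,0],[0,1,-4.55,0,0],[0,1,-4.55,0,0],[0,1,-4.55,0,0],[0,1,-4.55,0,0]]]' 3
python3 -m pendant '[[[0,1,-4.55,0,0],[0,1,-4.55,0,0],[0,1,-4.55,0,0],[0,1,-4.55,0,0],[0,1,-4.55,0,0],[0,1,-4.55,0,0],[0,1,-4.55,0,0],[0,1,-4.55,0,0]]]' 3
python3 -m pendant '[[[0,0,0,0,8],[0,0,0,0,8],[0,0,0,0,8],[0,0,0,0,8],[0,0,0,0,8],[0,0,0,0,8],[0,0,0,0,8],[0,0,0,0,8]]]' 3
python3 -m pendant '[[[0,0,0,0,8],[0,0,0,0,8],[0,0,0,0,8],[0,0,0,0,8],[0,0,0,0,0],[0,0,0,0,0],[0,0,0,0,0]]]' 3
python3 -c "
from h import *
go([.387,-.414,.12]);print(robot.read_state()['q'])
c=shot('side','s10');d=shot('top','t10')"
```

```text
t: 21.4
tool_pos: [0.4886, -0.0571, 0.3982]
orientation: [0.105, 3.139, -0.0]
force: [-0.5, -0.2, -1.2]
opening: 0.0142
gripper_force: 3.0
t: 22.2
tool_pos: [0.384, -0.4153, 0.3983]
orientation: [0.106, 3.139, -0.001]
force: [0.6, -0.4, 0.0]
opening: 0.0142
gripper_force: 3.0
t: 23.0
tool_pos: [0.3849, -0.4135, 0.3981]
orientation: [1.761, 2.601, -0.0]
force: [-0.1, 0.1, 0.3]
opening: 0.0139
gripper_force: 3.0
t: 23.7
tool_pos: [0.3849, -0.4135, 0.3981]
orientation: [2.401, 2.026, -0.0]
force: [0.5, 0.4, -0.0]
opening: 0.0138
gripper_force: 3.0
t 23.7 tcp [ 0.3849 -0.4135  0.3981] F [ 0.5  0.4 -0. ] op 0.01382605974520754 gf 2.9998572170734406
toolx [ 0.168  0.986 -0.   ] y [ 0.986 -0.168  0.   ] z [ 0. -0. -1.]
shift cm [-2.000e-02  2.100e-01  2.781e+01]
[-9.11838739e-01  3.47108482e-02  1.26549964e+00 -5.04929814e-05
  1.84128497e+00 -7.42900157e-01]
```

```bash
python3 -m pendant '[[[0,0,0.1,5,0],[0,0,0,5,0],[0,0,0,5,0],[0,0,0,5,0],[0,0,0,5,0],[0,0,0,2,0],[0,0,0,1.5,0],[0,0,0,1.5,0]]]' 3
python3 -m pendant '[[[0,0,0,1.5,0],[0,0,0,1.5,0],[0,0,0,1.5,0],[0,0,0,1.3,0],[0,0,0,1,0],[0,0,0,0.5,0],[0,0,0,0,0],[0,0,0,0,0]]]' 3
python3 -c "
from h import *
st()"
```

```text
t: 24.6
tool_pos: [0.3863, -0.4141, 0.098]
orientation: [2.403, 2.022, -0.0]
force: [0.1, -0.5, 0.3]
opening: 0.0138
gripper_force: 3.0
t: 25.4
tool_pos: [0.386, -0.4137, 0.0251]
orientation: [2.404, 2.022, -0.0]
force: [-0.3, 0.2, -0.0]
opening: 0.014
gripper_force: 3.0
t 25.4 tcp [ 0.386  -0.4137  0.0251] F [-0.3  0.2 -0. ] op 0.013986568656970904 gf 2.9998862743377686
toolx [ 0.171  0.985 -0.   ] y [ 0.985 -0.171  0.   ] z [ 0. -0. -1.]
```

```bash
python3 -m pendant '[[[0.2,0,0,0,0],[0.35,0,0,0,0],[0.35,0,0,0,0],[0.35,0,0,-1,0],[0.35,0,0,-4,0],[0.35,0,0,-5,0],[0.35,0,0,-5,0],[0.35,0,0,-5,0]]]' 3
python3 -m pendant '[[[0.5,-5,3,-5,0],[0.5,-5,4,0,0],[0.5,-5,4,0,0],[0.5,0,4,0,0],[0.5,0,4,0,0],[0.5,0,0,0,0],[0.5,0,0,0,0]]]' 3
python3 - <<'E'
from h import *
st()
c0=cv2.imread('pics/top0.png');c=shot('top','t11')['img']
d=cv2.absdiff(c,c0).max(2)[190:270,390:460]
s=shot('side','s11')['img'];s0=cv2.imread('pics/side0.png')
cen=np.array([.3945,-.372,.0305]);y=np.array([.171,.985,0])
for n in('t11','s11'):print(n,[proj(n,cen+y*L).round(1) for L in(.098,.064,0,-.078)])
for n,im in(('t11',c),('s11',s)):
  base=cv2.imread('pics/'+('top0' if n[0]=='t' else 'side0')+'.png')
  w=(im.min(2).astype(int)>140)&(base.max(2)<130)
  x0,x1,y0,y1=(395,455,190,262) if n[0]=='t' else (300,380,285,350)
  ys,xs=np.where(w[y0:y1,x0:x1]);print(n,sorted(zip(xs+x0,ys+y0))[:60])
E
```

```text
t: 26.2
tool_pos: [0.3857, -0.4133, 0.2279]
orientation: [2.404, 2.022, -0.0]
force: [1.5, -0.2, -0.2]
opening: 0.0323
gripper_force: 0.0
t: 26.9
tool_pos: [0.527, -0.55, 0.2563]
orientation: [-2.402, -2.022, 0.0]
force: [-0.6, 0.4, -0.2]
opening: 0.0461
gripper_force: 0.0
t 26.9 tcp [ 0.527  -0.55    0.2563] F [-0.6  0.4 -0.2] op 0.04611555082484494 gf 0.0
toolx [0.17  0.985 0.001] y [ 0.985 -0.17  -0.002] z [-0.001  0.001 -1.   ]
t11 [array([402.9, 220.9]), array([411.8, 222.3]), array([428.6, 224.8]), array([449. , 227.9])]
s11 [array([328.9, 289.4]), array([331.7, 297. ]), array([337.3, 311.9]), array([344.6, 331.4])]
t11 [(np.int64(407), np.int64(229)), (np.int64(407), np.int64(230)), (np.int64(407), np.int64(231)), (np.int64(408), np.int64(229)), (np.int64(408), np.int64(230)), (np.int64(408), np.int64(231)), (np.int64(409), np.int64(229)), (np.int64(409), np.int64(230)), (np.int64(409), np.int64(231)), (np.int64(410), np.int64(229)), (np.int64(410), np.int64(230)), (np.int64(410), np.int64(231)), (np.int64(411), np.int64(229)), (np.int64(411), np.int64(230)), (np.int64(411), n
[... 471 characters left out ...]
.int64(324), np.int64(295)), (np.int64(324), np.int64(296)), (np.int64(324), np.int64(297)), (np.int64(324), np.int64(298)), (np.int64(324), np.int64(299)), (np.int64(325), np.int64(297)), (np.int64(325), np.int64(298)), (np.int64(335), np.int64(333)), (np.int64(335), np.int64(334)), (np.int64(336), np.int64(332)), (np.int64(336), np.int64(333)), (np.int64(336), np.int64(334)), (np.int64(336), np.int64(335)), (np.int64(337), np.int64(332)), (np.int64(337), np.int64(333)), (np.int64(337), np.int64(334)), (np.int64(337), np.int64(335)), (np.int64(338), np.int64(331)), (np.int64(338), np.int64(332)), (np.int64(338), np.int64(333)), (np.int64(338), np.int64(334)), (np.int64(338), np.int64(335))]
```

```bash
python3 - <<'E'
from h import *
for z in(.02,.0325):print(z,'tip',atz('t11',406.5,230,z),atz('s11',322.5,293.5,z),'tail',atz('s11',336.8,335,z))
im=cv2.imread('pics/t11.png');print(im[218:238,405:416].min(2));print(im[222:246:1,436:450].min(2))
E
```

```text
0.02 tip [ 0.37771401 -0.28951653  0.02      ] [ 0.38818145 -0.2743456   0.02      ] tail [ 0.35690001 -0.44341754  0.02      ]
0.0325 tip [ 0.37688192 -0.28725102  0.0325    ] [ 0.3835687  -0.28403715  0.0325    ] tail [ 0.35258074 -0.45152286  0.0325    ]
[[ 59  61  60  59  60  76  98  68  54  91 144]
 [ 62  61  60  59  62  84 104  88  68 130 184]
 [ 60  61  58  63  81 104  94  61  76 137 191]
 [ 62  58  63  79 105 107  93  60  95 158 189]
 [ 59  62  79 102 106 105  91  62 115 175 185]
 [ 63  80  99 103 102 104  91  63 125 181 180]
 [ 81 105 106 103 101 102  90  58 121 176 172]
 [103 106 102 101 101 101  84  59 125 189 183]
 [102 103 102 100 102  95  58  64 131 185 176]
 [ 95  94 100  96  94  91  56  73 137 190 197]
 [ 60  84 117 113 109 114  92 103 144 191 200]
 [ 66 128 190 191 190 184 166 157 161 187 191]
 [ 61 128 192 192 191 192 190 188 186 181 175]
 [ 78 127 176 177 179 182 183 181 185 192 205]
 [ 97  97 106 111 124 139 151 152 167 182 198]
 [100  99 101 103 100  82  68 122 171 178 197]
 [103 100 100 103  90  58  73 137 192 200 203]
 [104  98 100 104  91  59  91 149 194 204 2
[... 815 characters left out ...]
3 127 125 126 126 127 125 126 126 125 126 125 126]
 [123 126 125 126 126 128 126 126 125 127 124 125 127 126]
 [127 127 127 127 127 127 126 126 126 126 126 127 126 127]
 [127 126 127 126 128 127 127 127 128 127 128 125 127 127]
 [129 126 125 127 127 126 126 128 127 126 128 126 125 126]
 [127 127 129 126 127 128 127 126 126 126 126 127 126 129]
 [128 128 127 128 128 127 126 126 127 127 127 125 127 126]
 [128 126 128 128 127 127 127 127 127 127 126 126 128 126]
 [129 129 129 128 130 129 129 128 128 127 128 127 127 127]
 [128 128 129 129 128 130 127 130 128 127 127 128 128 127]
 [128 128 129 128 128 129 129 129 129 128 128 127 127 127]
 [128 129 127 129 127 127 129 128 129 130 128 127 127 128]]
```

The brush lies across the dish: tip at (.380,-.286), tail at (.353,-.451), grip point about 32 mm from the dish centre. It seems to have been nudged slightly but is within limits. Next is the bottle.

```bash
python3 -m pendant '[[[0.75,0,0,0,-7.6],[0.75,0,0,0,-7.6],[0.75,0,0,0,-7.6],[0.75,0,0,0,-7.6],[0.75,0,0,0,0]]]' 3
python3 - <<'E'
from h import *
im=cv2.imread('pics/t11.png');b=cv2.imread('pics/top0.png')
T=b[160:182,380:402]
for n,B,A,(u,v),z in(('top',b,im,(391.7,170.3),.066),('side',cv2.imread('pics/side0.png'),cv2.imread('pics/s11.png'),(373.2,257),.066)):
  uu,vv=int(u),int(v);T=B[vv-11:vv+11,uu-11:uu+11];r=cv2.matchTemplate(A[vv-50:vv+50,uu-50:uu+50],T,cv2.TM_CCOEFF_NORMED);_,m,_,l=cv2.minMaxLoc(r);du,dv=l[0]-39,l[1]-39
  print(n,m,du,dv,atz('top0' if n=='top' else 'side0',u+du,v+dv,z))
go([.598,-.236,.15])
E
```

```text
t: 27.5
tool_pos: [0.5255, -0.5507, 0.2599]
orientation: [1.787, 2.581, -0.001]
force: [0.7, 0.3, 0.7]
opening: 0.0697
gripper_force: 0.0
top 0.9954435229301453 0 0 [ 0.5974584  -0.23549645  0.066     ]
side 0.6497437357902527 -1 0 [ 0.59880309 -0.23541094  0.066     ]
t 27.5 tcp [ 0.5255 -0.5507  0.2599] F [0.7 0.3 0.7] op 0.06966537871824648 gf 0.0
toolx [-0.352  0.936 -0.002] y [0.936 0.352 0.001] z [ 0.001 -0.002 -1.   ]
shift cm [26.94 17.85 10.94]
```

```bash
python3 -m pendant '[[[0.75,3.86,2.55,0,0],[0.75,3.86,2.55,0,0],[0.75,3.86,2.55,0,0],[0.75,3.86,2.55,0,0],[0.75,3.86,2.55,2,0],[0.75,3.86,2.55,3,0],[0.75,3.84,2.55,3,0],[0.75,0,0,3,0]]]' 15
python3 -m pendant '[[[0.75,0,0,0,0],[0.75,0,0,0,0],[0.75,0,0,0,0]]]'
python3 -c "
from h import *
go([.598,-.2355,.036])"
```

```text
t: 28.3
tool_pos: [0.5982, -0.2388, 0.1545]
orientation: [1.789, 2.579, 0.003]
force: [-0.4, -0.5, 0.1]
opening: 0.0698
gripper_force: 0.0
t: 28.6
tool_pos: [0.5977, -0.2453, 0.1562]
orientation: [1.791, 2.576, 0.0]
force: [-0.0, 0.2, 0.0]
opening: 0.0696
gripper_force: 0.0
t 28.6 tcp [ 0.5977 -0.2453  0.1562] F [-0.   0.2  0. ] op 0.0696076856406534 gf 0.0
toolx [-0.348  0.937 -0.003] y [0.937 0.348 0.002] z [ 0.003 -0.002 -1.   ]
shift cm [ 0.94  0.34 12.02]
```

```bash
python3 -m pendant '[[[0.75,0.95,0.35,1,0],[0.75,0,0,3,0],[0.75,0,0,3,0],[0.75,0,0,3,0],[0.75,0,0,2,0],[0.75,0,0,0,0],[0.75,0,0,0,0]]]' 15
python3 -m pendant '[[[0,0,0,0,0],[0,0,0,0,0],[0,0,0,0,0],[0,0,0,0,0],[0,0,0,0,0],[0,0,0,0,0]]]' 15
python3 -m pendant '[[[0,0,0,-3,0],[0,0,0,-5,0],[0,0,0,-5,0],[0,0,0,-5,0],[0,0,0,-5,0],[0,0,0,-3,0],[0,0,0,0,0]]]' 15
python3 -c "
from h import *
go([.555,.1655,.215])
"
```

```text
t: 29.3
tool_pos: [0.5971, -0.2336, 0.0339]
orientation: [1.791, 2.581, 0.0]
force: [-0.3, 0.0, 0.9]
opening: 0.0696
gripper_force: 0.0
t: 29.9
tool_pos: [0.5973, -0.2335, 0.0337]
orientation: [1.79, 2.581, 0.0]
force: [0.2, 0.0, 2.4]
opening: 0.0347
gripper_force: 15.0
t: 30.6
tool_pos: [0.5991, -0.2345, 0.3004]
orientation: [1.784, 2.573, 0.002]
force: [0.3, -0.0, 0.9]
opening: 0.035
gripper_force: 15.0
t 30.6 tcp [ 0.5991 -0.2345  0.3004] F [ 0.3 -0.   0.9] op 0.034950857175585 gf 14.999154657125473
toolx [-0.351  0.936 -0.008] y [0.936 0.351 0.007] z [ 0.009 -0.005 -1.   ]
shift cm [39.06  9.84  8.32]
```

```bash
python3 -m pendant '[[[0,4.3,1.1,0,0],[0,4.3,1.1,0,0],[0,4.3,1.1,0,0],[0,4.3,1.1,0,0],[0,4.3,1.1,0,0],[0,4.3,1.1,0,0],[0,4.3,1.1,0,0],[0,4.3,1.1,0,0]]]'
python3 -m pendant '[[[0,4.3,1.0,0,0],[0,0,0,0,0],[0,0,0,0,0],[0,0,0,0,0],[0,0,0,0,0]]]'
python3 -c "
from h import *
go([.555,.1655,.212])
shot('top','t12')
# rack corners check from unoccluded t3
c=lambda u,v:(210+u/3.3,100+v/3.3)
A,B,C,D=[atz('t3',*c(u,v),.205) for u,v in((258,168),(300,312),(208,342),(165,203))]
print(A,B,C,D,(A+B+C+D)/4)"
```

```text
t: 31.4
tool_pos: [0.5576, 0.1212, 0.2916]
orientation: [-1.789, -2.58, 0.002]
force: [0.6, 0.4, -0.7]
opening: 0.0345
gripper_force: 15.0
t: 31.9
tool_pos: [0.5532, 0.1619, 0.2928]
orientation: [-1.792, -2.58, 0.001]
force: [-0.6, -0.4, -0.4]
opening: 0.0348
gripper_force: 15.0
t 31.9 tcp [0.5532 0.1619 0.2928] F [-0.6 -0.4 -0.4] op 0.03478587489131166 gf 14.999043345451355
toolx [-0.349  0.937 -0.   ] y [ 0.937  0.349 -0.001] z [-0.001 -0.    -1.   ]
shift cm [0.27 0.3  8.08]
[0.64318457 0.13740869 0.205     ] [0.4915028  0.09526506 0.205     ] [0.46230232 0.18934696 0.205     ] [0.60797603 0.23392971 0.205     ] [0.55124143 0.1639876  0.205     ]
```

```bash
python3 -m pendant '[[[0,0,0.1,3,0],[0,0,0,3,0],[0,0,0,1.5,0],[0,0,0,0.5,0],[0,0,0,0.3,0],[0,0,0,0.2,0],[0,0,0,0,0],[0,0,0,0,0]]]'
python3 -c "
from h import *
st()"
```

```text
t: 32.75
tool_pos: [0.5545, 0.1638, 0.2094]
orientation: [1.789, 2.581, 0.002]
force: [0.7, -0.5, -0.4]
opening: 0.0345
gripper_force: 15.0
t 32.75 tcp [0.5545 0.1638 0.2094] F [ 0.7 -0.5 -0.4] op 0.034491483145508685 gf 14.9990876019001
toolx [-0.351  0.936 -0.   ] y [0.936 0.351 0.002] z [ 0.002  0.    -1.   ]
```

```bash
python3 -m pendant '[[[0,0,0,0.2,0],[0,0,0,0.15,0],[0,0,0,0,0],[0,0,0,0,0]]]'
python3 -m pendant '[[[0.45,0,0,0,0],[0.6,0,0,0,0],[0.6,0,0,0,0],[0.6,0,0,-1,0],[0.6,0,0,-3,0],[0.6,0,0,-5,0],[0.6,0,0,-5,0],[0.6,0,0,-2,0]]]'
python3 -m pendant '[[[0,-5,0,0,0],[0,-5,0,0,0],[0,-5,0,0,0],[0,-5,0,0,0],[0,0,0,0,0],[0,0,0,0,0]]]'
python3 - <<'E'
from h import *
st();shot('top','t13');shot('side','s13')
# bottle in place? search steel cap colour patch in rack
cen=proj('t13',[.5545,.1638,.238]);print('cap expected',cen)
im=cv2.imread('pics/t13.png');b=cv2.imread('pics/t3.png');
d=cv2.absdiff(im,b).max(2);u,v=cen.astype(int)
m=(d[v-25:v+25,u-25:u+25]>30).astype(np.uint8);n,l,s,c=cv2.connectedComponentsWithStats(m);print([(s[i],c[i]-25+[u,v]) for i in range(1,n) if s[i,4]>20])
print('bottle old place diff',cv2.absdiff(im,b)[165:178,384:398].mean())
E
```

```text
t: 33.15
tool_pos: [0.5543, 0.1638, 0.2056]
orientation: [1.789, 2.581, 0.001]
force: [-1.1, -0.1, 5.2]
opening: 0.0347
gripper_force: 15.0
t: 33.95
tool_pos: [0.5551, 0.164, 0.372]
orientation: [1.787, 2.577, 0.01]
force: [-1.1, -0.7, -0.0]
opening: 0.0561
gripper_force: 0.0
t: 34.55
tool_pos: [0.6242, -0.0249, 0.3648]
orientation: [-1.793, -2.579, 0.0]
force: [-0.2, -0.0, 1.0]
opening: 0.0127
gripper_force: 0.0
t 34.55 tcp [ 0.6242 -0.0249  0.3648] F [-0.2 -0.   1. ] op 0.012724390837237625 gf 0.0
toolx [-0.348  0.937  0.001] y [ 0.937  0.348 -0.   ] z [-0.001  0.    -1.   ]
cap expected [279.55405821 174.66449848]
[(array([ 20,   4,  30,  46, 595], dtype=int32), array([289.87058824, 180.03697479]))]
bottle old place diff 26.716117216117215
```

```bash
python3 -c "
from h import *
go([.397,.2045,.365])"
python3 -m pendant '[[[0,4.4,-2,0,0.9],[0,4.4,-2,0,0.9],[0,4.4,-2,0,0],[0,4.4,-2,0,0],[0,4.4,-2,0,0],[0,4.4,-2,0,0],[0,3.0,-2,0,0],[0,0,0,0,0]]]'
python3 -m pendant '[[[0,0,0,0,0],[0,0,0,0,0]]]'
python3 -c "
from h import *
go([.397,.2045,.20])"
```

```text
t 34.65 tcp [ 0.624  -0.0228  0.3653] F [ 0.6  0.3 -0.5] op 0.004421904777298221 gf 0.0
toolx [-0.351  0.936  0.   ] y [0.936 0.351 0.   ] z [ 0.  0. -1.]
shift cm [ 29.26 -13.27   0.03]
t: 35.45
tool_pos: [0.3919, 0.2119, 0.3662]
orientation: [1.821, 2.56, 0.004]
force: [1.1, -0.0, -0.6]
opening: 0.0003
gripper_force: 0.0
t: 35.65
tool_pos: [0.3955, 0.2085, 0.365]
orientation: [1.829, 2.554, 0.001]
force: [0.8, -0.4, -0.7]
opening: 0.0006
gripper_force: 0.0
t 35.65 tcp [0.3955 0.2085 0.365 ] F [ 0.8 -0.4 -0.7] op 0.0006429490605101907 gf 0.0
toolx [-0.322  0.947 -0.   ] y [0.947 0.322 0.001] z [ 0.001 -0.    -1.   ]
shift cm [-0.42  0.   16.5 ]
```

```bash
python3 -m pendant '[[[0,0,0,4,0],[0,0,0,4,0],[0,0,0,4,0],[0,0,0,4.5,0],[0,0,0,0,0],[0,-0.6,0,0,0],[0,-0.6,0,0,0],[0,-0.5,0,0,0]]]'
python3 -m pendant '[[[0,-0.6,-0.04,0,-1.4],[0,-1.18,-0.08,0,-2.87],[0,-1.18,-0.08,0,-2.87],[0,-1.18,-0.08,0,-2.87],[0,-1.18,-0.08,0,-2.87],[0,-1.18,-0.08,0,-2.87],[0,-1.18,-0.08,0,-2.87],[0,-1.18,-0.08,0,-2.87]]]'
cat > da.py <<'E'
from h import *
p,M=st();y=.063
th=np.pi-np.arctan2(M[1,0],M[0,0])%(2*np.pi)+y
v=p[:2]-[.631,.246];t=th-y
print('roll theta',th,'in door frame',v[0]*np.cos(t)-v[1]*np.sin(t),v[0]*np.sin(t)+v[1]*np.cos(t))
E
python3 da.py
```

```text
t: 36.45
tool_pos: [0.4028, 0.1922, 0.2029]
orientation: [1.829, 2.551, 0.006]
force: [-0.1, 2.0, 0.9]
opening: 0.0006
gripper_force: 0.7
t: 37.25
tool_pos: [0.4386, 0.1111, 0.2021]
orientation: [1.318, 2.848, 0.003]
force: [-0.4, 1.2, 0.1]
opening: 0.0005
gripper_force: 0.7
t 37.25 tcp [0.4386 0.1111 0.2021] F [-0.4  1.2  0.1] op 0.0004604503433839897 gf 0.6862229481339455
toolx [-0.647  0.762 -0.002] y [0.762 0.647 0.003] z [ 0.003  0.001 -1.   ]
roll theta 0.9299912566562878 in door frame -0.021698785626086653 -0.23398448419516293
```

Contact holds and the door frame agrees: the fingers sit on the outer face at θ≈0.93. I'll keep closing.

```bash
python3 -m pendant '[[[0,-1.18,-0.08,0,-2.87],[0,-1.18,-0.08,0,-2.87],[0,-1.18,-0.08,0,-2.87],[0,-1.18,-0.08,0,-2.87],[0,-1.18,-0.08,0,-2.87],[0,-1.18,-0.08,0,-2.87],[0,-1.18,-0.08,0,-2.87],[0,-1.18,-0.08,0,-2.87]]]'
python3 -m pendant '[[[0,-1.18,-0.08,0,-2.87],[0,-1.18,-0.08,0,-2.87],[0,-1.18,-0.08,0,-2.87],[0,-1.18,-0.08,0,-2.87],[0,-1.18,-0.08,0,-2.87],[0,-1.18,-0.08,0,-2.87],[0,-0.6,-0.04,0,-1.4],[0,0,0,0,0]]]'
python3 da.py
```

```text
t: 38.05
tool_pos: [0.5066, 0.046, 0.202]
orientation: [0.725, 3.054, 0.001]
force: [-0.7, 1.2, 1.2]
opening: 0.0004
gripper_force: 0.7
t: 38.85
tool_pos: [0.5771, 0.0165, 0.2012]
orientation: [0.225, 3.131, -0.0]
force: [-0.2, 0.3, 0.1]
opening: 0.0007
gripper_force: 0.0
t 38.85 tcp [0.5771 0.0165 0.2012] F [-0.2  0.3  0.1] op 0.0007290995688879462 gf 0.0
toolx [-0.99   0.143 -0.002] y [0.143 0.99  0.   ] z [ 0.002 -0.    -1.   ]
roll theta 0.20674555438839787 in door frame -0.020509733931703432 -0.2348344411322002
```

```bash
python3 -m pendant '[[[0,-0.7,-0.05,0,-1.72],[0,-0.7,-0.05,0,-1.72],[0,-0.7,-0.05,0,-1.72],[0,-0.7,-0.05,0,-1.72],[0,-0.7,-0.05,0,-1.72],[0,-0.7,-0.05,0,-1.72],[0,0,0,0,0],[0,0,0,0,0]]]'
python3 da.py
```

```text
t: 39.65
tool_pos: [0.6175, 0.0114, 0.2002]
orientation: [-0.056, 3.14, 0.0]
force: [0.1, 0.6, -0.9]
opening: 0.0003
gripper_force: 0.0
t 39.65 tcp [0.6175 0.0114 0.2002] F [ 0.1  0.6 -0.9] op 0.0003386922879455083 gf 0.0
toolx [-0.999 -0.036 -0.001] y [-0.036  0.999  0.   ] z [ 0.001  0.    -1.   ]
roll theta 0.02746084975469626 in door frame -0.021795580049747187 -0.2339696119163677
```

```bash
python3 -m pendant '[[[0,-0.3,0,0,-1.5],[0,-0.3,0,0,0],[0,-0.2,0,0,0],[0,0,0,0,0],[0,0,0,0,0]]]'
python3 da.py
```

```text
t: 40.15
tool_pos: [0.6256, 0.0118, 0.1998]
orientation: [-0.099, 3.14, 0.0]
force: [-1.2, -1.1, 0.3]
opening: 0.0005
gripper_force: 0.3
t 40.15 tcp [0.6256 0.0118 0.1998] F [-1.2 -1.1  0.3] op 0.0004699122613446657 gf 0.3278758004307747
toolx [-0.998 -0.063 -0.   ] y [-0.063  0.998  0.   ] z [ 0.  0. -1.]
roll theta -9.193663385181905e-05 in door frame -0.020191247206432884 -0.23334851134268414
```

```bash
python3 -m pendant '[[[0,-0.2,0,0,0],[0,-0.2,0,0,0],[0,0,0,0,0],[0,0,0,0,0]]]'; python3 da.py
```

```text
t: 40.55
tool_pos: [0.6252, 0.0118, 0.1998]
orientation: [0.099, -3.131, 0.0]
force: [-28.1, -1.4, 13.9]
opening: 0.0004
gripper_force: 14.3
t 40.55 tcp [0.6252 0.0118 0.1998] F [-28.1  -1.4  13.9] op 0.0003602597009918782 gf 14.272561222314835
toolx [-0.998 -0.063  0.009] y [-0.063  0.998  0.   ] z [-0.009 -0.001 -1.   ]
roll theta -0.0001614921298089267 in door frame -0.020524441142448134 -0.23337165771028937
```

The door is against its hard stop, fully shut. Now back off and check.

```bash
python3 -m pendant '[[[0,0.4,0,0,0],[0,2,0,0,0],[0,4,0,0,0],[0,4,0,-4,0],[0,4,3,-4,0],[0,0,5,-4,0],[0,0,5,0,0],[0,0,5,0,0]]]'
python3 -m pendant '[[[0,0,5,0,0],[0,0,4,0,0],[0,0,0,0,0],[0,0,0,0,0],[0,0,0,0,0],[0,0,0,0,0]]]'
python3 - <<'E'
from h import *
st();a=shot('top','t14')['img'];s=shot('side','s14')['img']
def match(B,A,u,v,r,R=14):
  T=B[v-r:v+r,u-r:u+r];m=cv2.matchTemplate(A[v-r-R:v+r+R,u-r-R:u+r+R],T,cv2.TM_CCOEFF_NORMED);_,k,_,l=cv2.minMaxLoc(m);return round(k,3),l[0]-R,l[1]-R
b=cv2.imread('pics/top0.png');bs=cv2.imread('pics/side0.png')
print('handle top',match(b,a,338,158,9),'side',match(bs,s,347,195,12))
print('door bottom corner',match(bs,s,352,226,10))
print('brush head t11->now',match(cv2.imread('pics/t11.png'),a,409,230,8),'side',match(cv2.imread('pics/s11.png'),s,323,296,8),match(cv2.imread('pics/s11.png'),s,337,333,7))
print('dish whole',match(cv2.imread('pics/t11.png'),a,427,226,20))
E
```

```text
t: 41.35
tool_pos: [0.4894, 0.1675, 0.2998]
orientation: [-0.097, 3.135, 0.002]
force: [1.5, -1.3, 0.1]
opening: 0.0008
gripper_force: 0.0
t: 41.95
tool_pos: [0.4836, 0.2546, 0.2977]
orientation: [-0.097, 3.14, -0.0]
force: [0.8, -0.3, -0.1]
opening: 0.0005
gripper_force: 0.0
t 41.95 tcp [0.4836 0.2546 0.2977] F [ 0.8 -0.3 -0.1] op 0.0005151200300630023 gf 0.0
toolx [-0.998 -0.061 -0.   ] y [-0.061  0.998 -0.   ] z [ 0. -0. -1.]
handle top (0.95, 0, -1) side (0.969, 0, 0)
door bottom corner (0.982, 1, 0)
brush head t11->now (0.947, 0, 0) side (0.921, 0, 0) (1.0, 0, 0)
dish whole (0.468, 0, 0)
```

```bash
python3 -c "
from plant import robot
print(robot.close_job())"
```

```text
the job is handed in; nothing more can be done
None
```

I finished every step and handed the job in at about 42 s, but no verdict came back: the brush was dipped and laid across the dish about 30 mm off centre, and the one container out (the bottle) went into the rack. The door closed to its stop; I couldn't check that the bottle stayed upright or that the hook sprang up once it was shut.

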